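# Clamp the tube rack on the shaker

## Task

Stand the pink tube rack upright in the shaker's tray, lengthwise between the two clamp jaws, and let go of it. Then take the crank by its black free-spinning grip and wind it clockwise at an unhurried, steady pace, without letting go on the way, until you feel firm resistance because the rack is held snugly between both jaws; stop right there so that it is not crushed. Let go of the crank and leave the rack clamped and the other things on the bench undisturbed.

Things in the scene. Friction and masses are not known exactly. Their poses are not given: they have to be found in the camera images.
- rack: Pink tube rack, loose, about 250 g (varies by a third): a solid block 58 mm (its x) by 90 mm (its y) by 45 mm high, with short capped tubes standing up to 13 mm above its top. Origin at the centre of its underside, z up. Take it from above across the 58 mm width, by its upper half.
- rack_center (a point): Centre of the pink block (22.5 mm above its underside), axes as the rack.
- shaker: White platform shaker fixed to the bench, 200 mm (its x) by 340 mm (its y, from -200 to +140 mm). Origin at bench height, z up; +y is the direction in which the clamp closes. Grey tray from y = -100 to +135 mm, x = -95 to +95 mm, top 75 mm above the bench. At y = -195 to -100 mm a blue gearbox, 130 mm wide (x), top 130 mm above the bench, carries the crank.
- tray (a point): Point on the tray's top (at x = 0, y = 35 mm of the shaker), axes as the shaker: a good place for the middle of the rack's underside, its 90 mm length along the shaker's y, either way round; there it is clear of both jaws.
- fixed_jaw (a point): Nominal place of the fixed aluminium jaw's face, at tray height (x = 0, y = 100 mm of the shaker; axes as the shaker). The real jaw is set anywhere up to 8 mm nearer or farther along y; that setting is not reported and must be felt. Both jaws are 170 mm wide (x), 20 to 32 mm thick, 40 mm high above the tray.
- jaw: Moving aluminium jaw plate, carried on stiff springs by a dark slide that moves along +y by 5.5 mm per rad of the crank. Origin at the bottom middle of its face, axes as the shaker. It pushes the rack along the tray, with little resistance, until the rack meets the fixed jaw; then the squeeze rises about 25 N per mm of slide. It must end at 20 to 75 N and never pass 110 N (crushed).
- crank (a joint): Crank angle in rad, growing clockwise seen from above, which closes the clamp. Starts between 0 and 2; the rack gets tight somewhere between 9 and 13. Letting go of the grip between 3.5 and 8.5 rad, or turning faster than 5 rad/s, is a fault.
- crank_axis (a point): Point on the crank's vertical axis at the grip's mid height (175 mm above the bench); axes as the shaker. Turning takes about 4 N at the grip, along the circle, from gearbox friction; the squeeze adds about 1 N per 10 N. Stop once the push along the circle is 3 to 5 N above that of free running. Let go, the gearbox keeps up to about 40 N of squeeze.
- grip: Black upright cylindrical grip, 26 mm in diameter and 48 mm high, on the end of the steel crank arm, 55 mm from the crank's axis. Origin at its centre (half-way up). It spins freely about its own vertical axis on the arm, so the hand need not turn. The top of the crank arm is 25 mm below the grip's centre.
- tube_box: Bystander: open blue box with a few tubes, 75 x 75 x 45 mm, origin under its centre. Leave it alone.
- tube_stand: Bystander: orange stand, 85 x 85 mm, with an upright blue-capped tube, 114 mm high in all, origin under its centre. Leave it alone.
- green_rack: Bystander: green tube rack, 100 x 160 mm, 52 mm high with its caps, origin under its centre. Leave it alone.
Things that resemble listed ones, but are neither listed nor needed, are in the scene too. Of the things like the rack, leave any that is turquoise; of the rest the smaller one is meant.

How it is judged:
By the outcome, as a careful person would: the job done as asked, in the order asked, and still so for the second after the job is handed in, with the robot touching nothing.
It also fails if it takes over 72 s, if anything falls off the work surface, if the arm or the gripper's body presses on something with over 40 N, if the wrist force passes 120 N, or if a joint passes its speed limit or range.

## Robot

A 7-joint arm with a two-finger parallel gripper is mounted at the origin on the work surface. World frame = base frame: x ahead of the robot, y to its left, z up, the work surface at z = 0. Lengths are in mm, angles in degrees, forces in N, time in s.
With the tool pointing down it reaches from about 400 to 900 mm from the base axis. Payload 5.5 kg.
Tool frame: the origin (TCP) lies between the finger pads; the fingertips stand 11 mm ahead of it and the grasp point (between the pads) lies 8 mm behind it; z points along the fingers, x is the direction in which the jaws open and shut, and the axes are right-handed (so a half turn about z gives the same grasp; the last joint's range is limited). The gripper opens to 85 mm and grips with 20 to 120 N. Pads are 22 mm wide; open, the fingers measure 114 mm over their backs; the gripper's body (76 mm by 85 mm) begins 54 mm behind the grasp point. The pads swing forward as they close: fully open they stand 13 mm farther back than shut.
Start: joints at [91.742, 28.699, -24.465, 88.831, 12.651, 65.22, -12.049], TCP at [149.99, -632.457, 242.31] pointing down, gripper open.
Joint ranges: [-164.97, 164.97], [-17.58, 116.51], [-87.97, 89.64], [11.32, 138.91], [-80.73, 260.73], [10.89, 115.49], [-147.41, 147.41]. Speed limits (degrees/s): [147.25, 147.25, 180, 180, 180, 180, 180].

## Interface

Orientations are given as a 3x3 rotation matrix whose columns are the frame's x, y, z axes.
In Python, from workcell import status, cams, env, nets gives the robot as it stands.
- The arm moves only by the tool send_rows, never from a script. Its arguments are lists of equal length, an entry for each row: "xyz": the shift along the world's x, y, z in mm, a list of three; "dr": the turn, a rotation vector about the world's x, y, z in rad, a list of three; "grip": the closure, from 0 (fully open) to 1 (shut). A call has 1 to 12 rows; each row is the pose to reach, as a shift and turn from the pose commanded when the call began; what a row does not reach only later rows make up. A row lasts 1/10 s, in which the tool goes at most 50 mm and 8.59 degrees, less where a joint would pass 70% of its speed; a pose out of reach is approached as far as the arm can. A call with a gripper value outside its range is refused whole. The fingers move at their own pace and stop on an object; the grip force is fixed at half the most. Time passes only in rows, so rows that repeat a pose let the fingers close. It gives the time, the measured TCP pose, the force and the opening at its end, in the units of the state.
- status.observe(): the state, without advancing time (a new reading comes with each control period).
- cams.read_camera(name): name is "scene" or "top"; returns the picture (384x512x3 uint8, red, green, blue); there is no depth.
- cams.calibration(name): a dict with "camera_matrix" (3x3 intrinsics, pixels), "rvec" (rotation vector, rad) and "tvec" (3), from world to camera coordinates, as OpenCV has them. Camera axes: x right, y down, z forward; pixel columns grow to the right and rows downward; lengths in mm; the calibration is good to about 2 mm. A picture is of the moment at which its call begins. calibration takes no time and is no camera call.
- env.finish_job(): hands the job in, once; it reports no verdict.
Trained networks look in the newest picture that a camera, given by its name, has taken for a name from the list of things; names that differ only in an ending like _2 or _b are one class to them, and where a whole thing is asked for, a point or a joint stands for the part that bears it (a point fixed in the world has none). Each returns a list of dicts, best first, with "p" (0 to 1); they miss things now and then, are a little off and sometimes report something else, mostly with a low value. They report only what shows in the picture. A call takes as long as a camera call. They do not tell look-alikes from the thing itself.
- nets.recognise(camera, query): "location" ([x, y, z] in mm, in world coordinates, good to about 4 mm: the middle of the surface that is visible of it).
The state is a dict: "time_s": time; "qpos": joint angles; "joint_velocities": joint speeds; "tau": joint torques, N m; "eef_pos": TCP position; "ee_rot": TCP orientation; "contact_force": force on the tool from outside, world axes, zero at the start; "ft_torque": the same for the moment, N m; "gripper_width": finger opening in mm.
Only numpy, scipy, OpenCV 4.12 (cv2) and the standard library are available. Lean on these libraries where they do the work, as an engineer would, in place of code of your own. Each camera call takes 0.05 s, during which the arm holds its last target.

## Working session

There is one attempt and no reset: what is moved stays moved. The work goes in short steps, Python scripts to look and compute and a tool call to move; the robot and the scene stay as the last step left them, time stands still between calls to the robot, and variables do not carry over. Pictures are saved under pics/ and viewed, and the job is handed in when it is done.

Besides the shell and the picture viewer there is one more tool, called after "Emit:" in YAML: its name, and indented under it one key for each argument. send_rows: Moves the arm, as the interface text tells. Its arguments: {"type":"object","properties":{"xyz":{"type":"array","items":{"type":"array","items":{"type":"number"}}},"dr":{"type":"array","items":{"type":"array","items":{"type":"number"}}},"grip":{"type":"array","items":{"type":"number"}}},"required":["xyz","dr","grip"]}

```bash
mkdir -p pics; python3 - <<'E'
from workcell import status,cams,nets
import cv2,numpy as np
s=status.observe()
print({k:np.round(v,2).tolist() for k,v in s.items()})
for c in ['scene','top']:
    im=cams.read_camera(c); cv2.imwrite(f'pics/{c}0.png',im[:,:,::-1])
    k=cams.calibration(c); print(c,{a:np.round(b,3).tolist() for a,b in k.items()})
    for q in ['rack','shaker','jaw','grip','crank']:
        print(q,[(np.round(d['location']).tolist(),round(d['p'],2)) for d in nets.recognise(c,q)])
E
```

```text
{'time_s': 0.0, 'qpos': [91.74, 28.75, -24.45, 88.89, 12.65, 65.22, -12.05], 'joint_velocities': [-0.1, 0.02, -0.01, 0.03, -0.11, 0.08, 0.09], 'tau': [0.0, -56.95, -5.82, -28.09, 0.01, 0.01, -0.0], 'eef_pos': [149.73, -631.82, 241.26], 'ee_rot': [[0.23, -0.97, -0.0], [-0.97, -0.23, 0.0], [-0.0, -0.0, -1.0]], 'contact_force': [-0.6, -0.04, 1.1], 'ft_torque': [0.05, -0.03, 0.01], 'gripper_width': 84.91}
scene {'camera_matrix': [[354.448, 0.0, 253.441], [0.0, 354.448, 190.491], [0.0, 0.0, 1.0]], 'rvec': [1.695, 1.537, -0.797], 'tvec': [-156.215, -199.951, 1543.962]}
rack [([627.0, -158.0, 75.0], 0.63), ([568.0, 120.0, 45.0], 0.62), ([514.0, 270.0, 42.0], 0.61), ([523.0, 454.0, 58.0], 0.56), ([807.0, -87.0, 37.0], 0.19)]
shaker [([629.0, -154.0, 76.0], 0.93)]
jaw [([593.0, -157.0, 115.0], 0.8)]
grip [([626.0, -266.0, 185.0], 0.75), ([324.0, 276.0, 32.0], 0.21)]
crank [([618.0, -258.0, 154.0], 0.76)]
top {'camera_matrix': [[492.335, 0.0, 250.268], [0.0, 492.335, 192.612], [0.0, 0.0, 1.0]], 'rvec': [2.108, -2.161, 0.196], 'tvec': [109.489, 552.719, 1220.25]}
rack [([497.0, 274.0, 44.0], 0.84), ([546.0, 119.0, 41.0], 0.68), ([492.0, 459.0, 58.0], 0.63)]
shaker [([554.0, -150.0, 77.0], 0.91), ([497.0, 270.0, 47.0], 0.5)]
jaw [([566.0, -153.0, 116.0], 0.82)]
grip [([615.0, -265.0, 197.0], 0.57), ([780.0, -82.0, 41.0], 0.54), ([289.0, 274.0, -1.0], 0.45)]
crank [([600.0, -257.0, 161.0], 0.84)]
```

View pics/scene0.png

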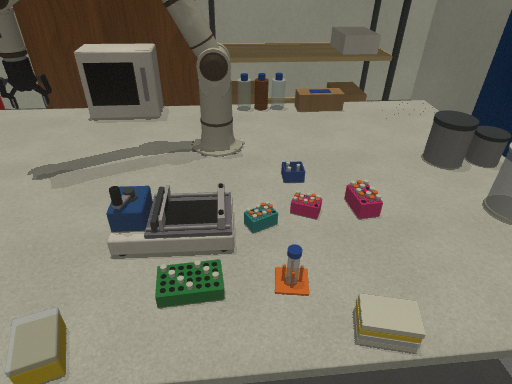

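View pics/top0.png

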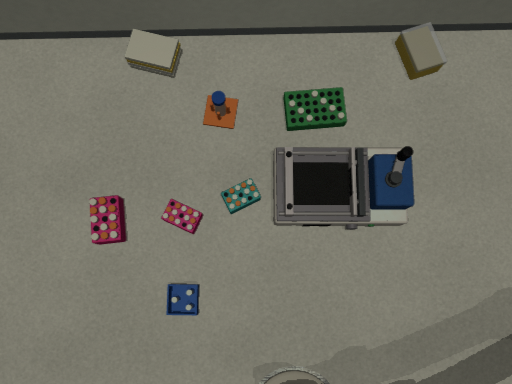

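Candidates for the rack, by top-image pixel: turquoise (241,196) is excluded. Large pink is at (107,219) and small pink at (182,216), so I choose the small pink one. I'll check it in a crop and measure.

```bash
python3 - <<'E'
import cv2,numpy as np
im=cv2.imread('pics/top0.png')
a=cv2.resize(im[190:242,150:214],None,fx=8,fy=8,interpolation=cv2.INTER_CUBIC)
cv2.imwrite('pics/c1.png',a)
b=cv2.resize(im[135:240,265:425],None,fx=5,fy=5,interpolation=cv2.INTER_CUBIC)
cv2.imwrite('pics/c2.png',b)
E
cat > h.py <<'E'
import cv2,numpy as np
from workcell import cams
def cal(c):
    k=cams.calibration(c); K=np.array(k['camera_matrix'],float); R=cv2.Rodrigues(np.array(k['rvec'],float))[0]; t=np.array(k['tvec'],float).ravel()
    return K,R,t
def unproj(c,px,z):
    K,R,t=cal(c); px=np.atleast_2d(px).astype(float)
    d=(R.T@np.linalg.inv(K)@np.c_[px,np.ones(len(px))].T).T; o=-R.T@t
    s=(z-o[2])/d[:,2]; return o+s[:,None]*d
def proj(c,P):
    K,R,t=cal(c); p=(K@(R@np.atleast_2d(P).T+t[:,None])).T; return p[:,:2]/p[:,2:]
E
```

```text
(no output)
```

View pics/c1.png

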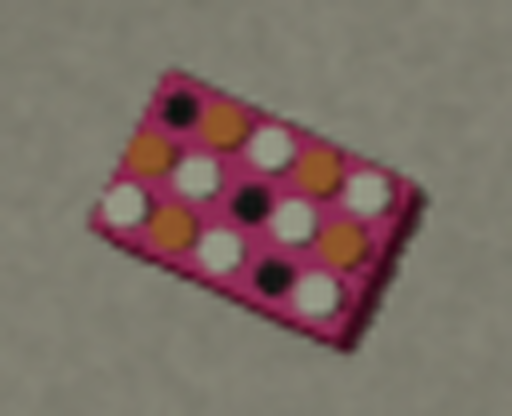

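View pics/c2.png

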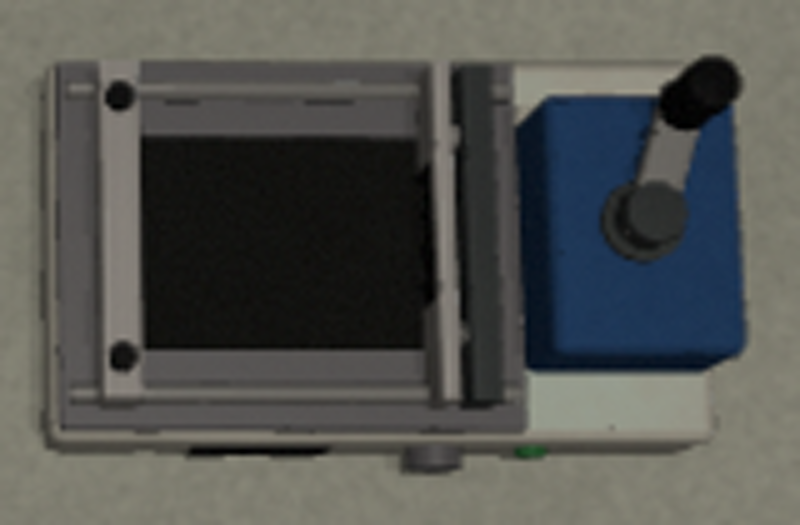

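The crop shows the small pink rack: 3×5 holes, long axis tilted about 25°. In top-crop c2 the shaker closes toward image left, with the grip top at about (712,83). Now I'll fit the poses.

```bash
cat > fit.py <<'E'
import cv2,numpy as np
from h import *
from scipy.optimize import minimize,least_squares
def rack_fit(im,c,x0,zb=0,roi=None,S=6):
    hsv=cv2.cvtColor(im,cv2.COLOR_BGR2HSV)
    x,y,w,h=roi
    sub=cv2.resize(hsv[y:y+h,x:x+w],None,fx=S,fy=S,interpolation=cv2.INTER_CUBIC)
    m=((sub[...,0]>155)&(sub[...,0]<178)&(sub[...,1]>110)).astype(np.uint8)
    cs,_=cv2.findContours(m,cv2.RETR_EXTERNAL,cv2.CHAIN_APPROX_NONE)
    cc=np.vstack([q for q in cs if cv2.contourArea(q)>S*S*4])
    hull=cv2.convexHull(cc); M=np.zeros_like(m); cv2.fillPoly(M,[hull],1)
    def sil(p):
        X,Y,th=p; ct,st=np.cos(th),np.sin(th); P=[]
        for sx in(-29,29):
            for sy in(-45,45):
                for z in(0,45): P.append([X+ct*sx-st*sy,Y+st*sx+ct*sy,zb+z])
        u=(proj(c,P)-[x,y]+.5)*S-.5
        hu=cv2.convexHull(u.astype(np.float32)); A=np.zeros_like(m); cv2.fillPoly(A,[np.round(hu*16).astype(np.int32)],1,shift=4); return A
    def cost(p):
        A=sil(p); return 1-(A&M).sum()/(A|M).sum()
    best=None
    for th in x0[2]:
        s=np.array([[0,0,0],[8,0,0],[0,8,0],[0,0,.15]])+[x0[0],x0[1],th]
        r=minimize(cost,s[0],method='Nelder-Mead',options=dict(initial_simplex=s))
        if best is None or r.fun<best.fun: best=r
    return best.x,best.fun
E
python3 - <<'E'
import cv2,numpy as np
from fit import *
im=cv2.imread('pics/top0.png'); sc=cv2.imread('pics/scene0.png')
g=np.deg2rad([-60,-30,0,30,60])
print('rack top',rack_fit(im,'top',(497,274,g),0,(155,190,60,52)))
print('rack scene',rack_fit(sc,'scene',(497,274,g),0,(284,186,46,36)))
o=lambda u:(np.array(u)+.5)/5-.5+[265,135]
# shaker tray corners
tray=o([(55,62),(512,65),(525,430),(60,430)])
print(unproj('top',tray,75).round(1))
print('grip top',unproj('top',o((712,83)),199).round(1))
print('gearbox top corners',unproj('top',o([(552,97),(732,97),(745,350),(555,352)]),130).round(1))
print('hub', unproj('top',o((657,215)),150).round(1),unproj('top',o((657,215)),170).round(1))
print('fixed jaw inner edge',unproj('top',o([(140,62),(142,400)]),115).round(1))
print('moving jaw',unproj('top',o([(432,62),(440,400)]),115).round(1))
E
```

```text
rack top (array([ 5.01240780e+02,  2.74941022e+02, -4.71487207e-01]), np.float64(0.06932497681706262))
rack scene (array([ 4.96819309e+02,  2.74282660e+02, -3.88823542e-01]), np.float64(0.1657067487359859))
[[ 667.6   28.2   75. ]
 [ 660.5 -206.3   75. ]
 [ 472.3 -200.3   75. ]
 [ 478.    32.2   75. ]]
grip top [[ 616.8 -265.9  199. ]]
gearbox top corners [[ 629.3 -210.6  130. ]
 [ 627.2 -298.8  130. ]
 [ 502.1 -294.7  130. ]
 [ 503.4 -203.3  130. ]]
hub [[ 565.2 -251.2  150. ]] [[ 561.2 -244.9  170. ]]
fixed jaw inner edge [[655.7 -11.3 115. ]
 [487.   -5.5 115. ]]
moving jaw [[ 652.3 -156.3  115. ]
 [ 483.4 -149.9  115. ]]
```

```bash
python3 - <<'E'
import cv2,numpy as np
from h import *
def ov(f,c,boxes,roi,S,out):
    x,y,w,h=roi
    im=cv2.resize(cv2.imread(f)[y:y+h,x:x+w],None,fx=S,fy=S,interpolation=cv2.INTER_CUBIC)
    for (X,Y,th,hx,y0,y1,z0,z1,col) in boxes:
        ct,st=np.cos(th),np.sin(th)
        for z in(z0,z1):
            P=[[X+ct*a-st*b,Y+st*a+ct*b,z] for a,b in((-hx,y0),(hx,y0),(hx,y1),(-hx,y1))]
            u=(proj(c,P)-[x,y]+.5)*S-.5
            cv2.polylines(im,[np.round(u).astype(int)],True,col,1)
    cv2.imwrite(out,im)
R=lambda th,X=501,Y=275:(X,Y,np.deg2rad(th),29,-45,45,0,45,(0,255,255))
ov('pics/top0.png','top',[R(-26.5)],(150,190,64,52),8,'pics/o1.png')
ov('pics/scene0.png','scene',[R(-26.5)],(280,180,54,44),8,'pics/o2.png')
th=np.deg2rad(-1.55);X,Y=569.1,-104.
B=[(X,Y,th,95,-100,135,75,75,(0,255,255)),(X,Y,th,65,-195,-100,75,130,(0,255,0)),(X,Y,th,85,95.7,115.7,75,115,(255,0,255))]
ov('pics/top0.png','top',B,(265,135,160,105),5,'pics/o3.png')
ov('pics/scene0.png','scene',B,(105,170,140,95),5,'pics/o4.png')
a=[cv2.imread(f'pics/o{i}.png') for i in(1,2)]
H=420;a=[cv2.resize(q,(390,H)) for q in a];cv2.imwrite('pics/o12.png',np.hstack(a))
E
```

```text
(no output)
```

View pics/o12.png

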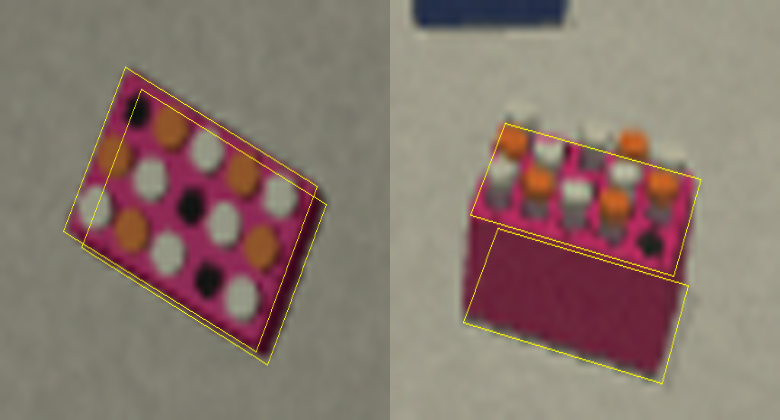

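View pics/o3.png

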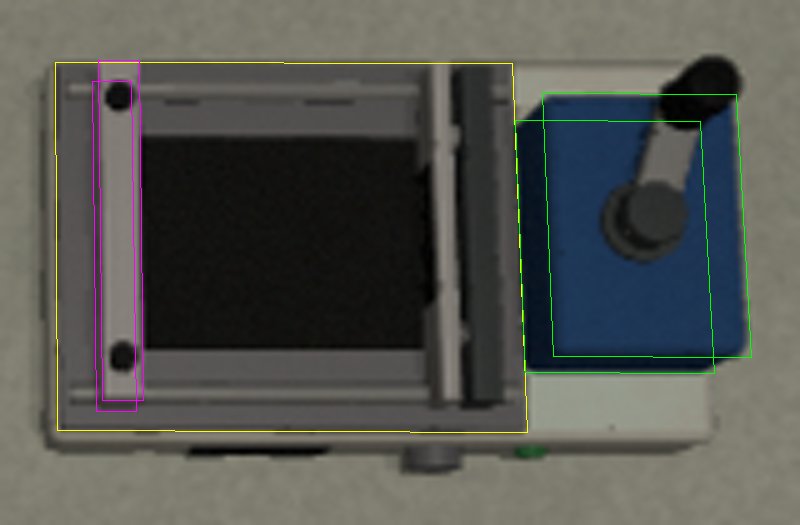

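View pics/o4.png

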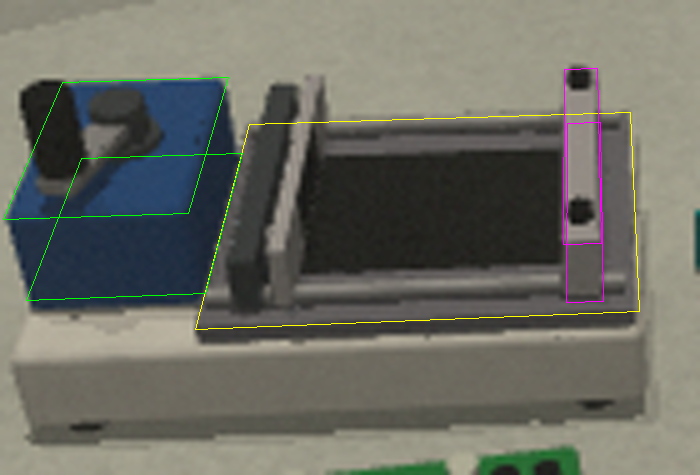

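Emit:
send_rows:
  xyz:
    - [20,15,20]
    - [50,40,40]
    - [85,68,60]
    - [120,96,80]
    - [155,122,88]
    - [190,148,88]
    - [225,174,88]
    - [260,202,88]
    - [285,221,88]
    - [300,232,88]
  dr:
    - [0,0,0.03]
    - [0,0,0.06]
    - [0,0,0.09]
    - [0,0,0.12]
    - [0,0,0.15]
    - [0,0,0.18]
    - [0,0,0.21]
    - [0,0,0.24]
    - [0,0,0.27]
    - [0,0,0.3]
  grip: [0,0,0,0,0,0,0,0,0,0]

```text
time_s: 1.6
eef_pos: [452.6, -397.6, 330.7]
ee_rot: [[0.513, -0.858, 0.001], [-0.858, -0.513, 0.0], [0.0, -0.001, -1.0]]
contact_force: [0.1, -1.0, 0.7]
gripper_width: 85.5
```

Emit:
send_rows:
  xyz:
    - [15,20,0]
    - [30,55,0]
    - [45,95,0]
    - [55,135,0]
    - [65,175,0]
    - [75,215,0]
    - [80,255,0]
    - [85,295,0]
    - [85,335,0]
    - [80,375,0]
    - [75,415,0]
    - [70,450,0]
  dr:
    - [0,0,0.02]
    - [0,0,0.05]
    - [0,0,0.08]
    - [0,0,0.11]
    - [0,0,0.14]
    - [0,0,0.17]
    - [0,0,0.2]
    - [0,0,0.23]
    - [0,0,0.26]
    - [0,0,0.29]
    - [0,0,0.32]
    - [0,0,0.35]
  grip: [0,0,0,0,0,0,0,0,0,0,0,0]

```text
time_s: 2.8
eef_pos: [519.8, 50.5, 330.5]
ee_rot: [[0.773, -0.634, 0.0], [-0.634, -0.773, -0.001], [0.001, 0.0, -1.0]]
contact_force: [-0.0, -0.1, -0.7]
gripper_width: 85.4
```

```bash
python3 -c "
from workcell import status
s=status.observe();print(s['qpos'],s['eef_pos'],s['ee_rot'])"
```

```text
[ 35.66407335  15.00624728 -52.2392855  100.19178961  12.54920752
  70.89950682 -59.13596321] [519.7643667  50.4616168 330.5004428] [[ 7.73120295e-01 -6.34259236e-01  4.81562873e-04]
 [-6.34259030e-01 -7.73120439e-01 -5.19854556e-04]
 [ 7.02028652e-04  9.64745068e-05 -9.99999749e-01]]
```

Emit:
send_rows:
  xyz:
    - [-2,25,-5]
    - [-5,60,-20]
    - [-9,100,-40]
    - [-13,140,-70]
    - [-16,175,-105]
    - [-19,205,-140]
    - [-20,220,-170]
    - [-20.5,224,-190]
    - [-20.5,224,-200]
    - [-20.5,224,-200]
  dr:
    - [0,0,0.03]
    - [0,0,0.06]
    - [0,0,0.1]
    - [0,0,0.13]
    - [0,0,0.16]
    - [0,0,0.19]
    - [0,0,0.22]
    - [0,0,0.234]
    - [0,0,0.234]
    - [0,0,0.234]
  grip: [0,0,0,0,0,0,0,0,0,0]

```text
time_s: 3.8
eef_pos: [499.3, 272.0, 128.9]
ee_rot: [[0.898, -0.44, -0.002], [-0.44, -0.898, -0.002], [-0.001, 0.003, -1.0]]
contact_force: [0.5, -0.3, -0.1]
gripper_width: 85.2
```

```bash
python3 - <<'E'
from workcell import cams
import cv2,numpy as np
a=cams.read_camera('scene')[:,:,::-1][130:240,250:350]
b=cams.read_camera('top')[:,:,::-1][170:260,130:240]
cv2.imwrite('pics/p1.png',np.hstack([cv2.resize(a,(400,440),interpolation=2),cv2.resize(b,(400,440),interpolation=2)]))
E
```

```text
(no output)
```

View pics/p1.png

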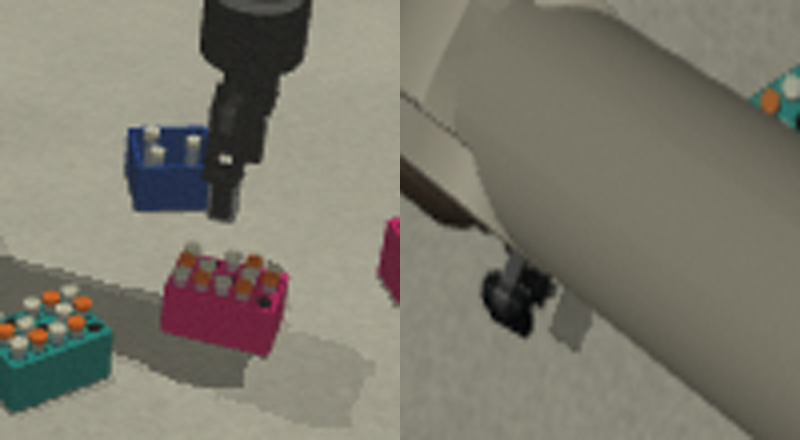

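The scene view shows the gripper directly above the small pink rack (crop 225,300), and the top view is occluded by the arm. Descending.

Emit:
send_rows:
  xyz:
    - [0,0.5,-20]
    - [0,0.5,-45]
    - [0,0.5,-70]
    - [0,0.5,-90]
    - [0,0.5,-101]
    - [0,0.5,-101]
    - [0,0.5,-101]
    - [0,0.5,-101]
    - [0,0.5,-101]
    - [0,0.5,-101]
    - [0,0.5,-101]
    - [0,0.5,-101]
  dr:
    - [0,0,0]
    - [0,0,0]
    - [0,0,0]
    - [0,0,0]
    - [0,0,0]
    - [0,0,0]
    - [0,0,0]
    - [0,0,0]
    - [0,0,0]
    - [0,0,0]
    - [0,0,0]
    - [0,0,0]
  grip: [0,0,0,0,0,0,0.6,0.6,0.6,0.6,0.6,0.6]

```text
time_s: 5.1
eef_pos: [500.7, 274.8, 31.1]
ee_rot: [[0.899, -0.439, 0.003], [-0.439, -0.899, 0.001], [0.002, -0.002, -1.0]]
contact_force: [-0.1, -0.8, 6.6]
gripper_width: 56.8
```

Emit:
send_rows:
  xyz:
    - [0,0,5]
    - [0,0,20]
    - [0,0,45]
    - [0,0,80]
    - [0,0,120]
    - [0,0,160]
    - [0,0,190]
    - [0,0,200]
  dr:
    - [0,0,0]
    - [0,0,0]
    - [0,0,0]
    - [0,0,0]
    - [0,0,0]
    - [0,0,0]
    - [0,0,0]
    - [0,0,0]
  grip: [0.6,0.6,0.6,0.6,0.6,0.6,0.6,0.6]

```text
time_s: 5.9
eef_pos: [500.5, 275.4, 233.5]
ee_rot: [[0.899, -0.438, 0.005], [-0.438, -0.899, 0.002], [0.004, -0.004, -1.0]]
contact_force: [0.4, 0.8, -3.2]
gripper_width: 56.8
```

```bash
python3 - <<'E'
from workcell import cams,status
import cv2,numpy as np
a=cams.read_camera('scene')[:,:,::-1][70:240,220:370]
cv2.imwrite('pics/p2.png',cv2.resize(a,None,fx=4,fy=4,interpolation=2)[:600])
s=status.observe();print(np.round(s['contact_force'],1),s['gripper_width'],np.round(s['eef_pos'],1),np.round(s['qpos'],1))
E
```

```text
[ 0.8  0.6 -2. ] 57.04334278498849 [500.6 275.1 233.1] [  9.1  28.2 -53.5 100.6  25.2  63.7 -78.5]
```

View pics/p2.png

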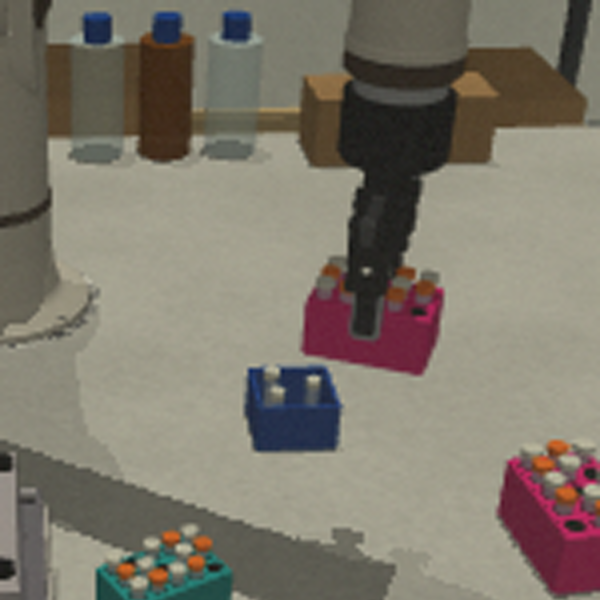

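Emit:
send_rows:
  xyz:
    - [5,-20,0]
    - [12,-50,0]
    - [20,-85,0]
    - [28,-125,0]
    - [36,-165,0]
    - [44,-205,0]
    - [52,-245,0]
    - [60,-285,0]
    - [66,-315,-5]
    - [69,-335,-10]
    - [70,-343,-15]
    - [70,-343,-20]
  dr:
    - [0,0,0.03]
    - [0,0,0.07]
    - [0,0,0.11]
    - [0,0,0.15]
    - [0,0,0.19]
    - [0,0,0.23]
    - [0,0,0.27]
    - [0,0,0.31]
    - [0,0,0.35]
    - [0,0,0.39]
    - [0,0,0.427]
    - [0,0,0.427]
  grip: [0.6,0.6,0.6,0.6,0.6,0.6,0.6,0.6,0.6,0.6,0.6,0.6]

```text
time_s: 7.15
eef_pos: [568.2, -71.3, 206.9]
ee_rot: [[1.0, -0.03, -0.003], [-0.03, -1.0, 0.0], [-0.003, -0.0, -1.0]]
contact_force: [0.2, -0.4, -3.9]
gripper_width: 56.7
```

```bash
python3 - <<'E'
from workcell import cams,status
import cv2,numpy as np
a=cams.read_camera('scene')[:,:,::-1][110:260,90:260]
b=cams.read_camera('top')[:,:,::-1][120:250,250:430]
a=cv2.resize(a,(450,400),interpolation=2);b=cv2.resize(b,(350,400),interpolation=2)
cv2.imwrite('pics/p3.png',np.hstack([a,b]))
for i in range(2):
  s=status.observe();R=np.array(s['ee_rot']);print(np.round(s['contact_force'],1),np.round(s['eef_pos'],1),np.degrees(np.arctan2(R[1,0],R[0,0])),np.round(s['qpos'],1));cams.read_camera('top')
E
```

```text
[ 0.5  0.6 -2.5] [568.  -68.4 207.3] -1.581624278736355 [ 46.   31.9 -56.  101.4  29.4  62.9 -21.7]
[-0.1 -0.7 -2.6] [568.4 -67.7 208.1] -1.508925553898206 [ 45.9  31.8 -56.1 101.4  29.3  63.  -21.6]
```

View pics/p3.png

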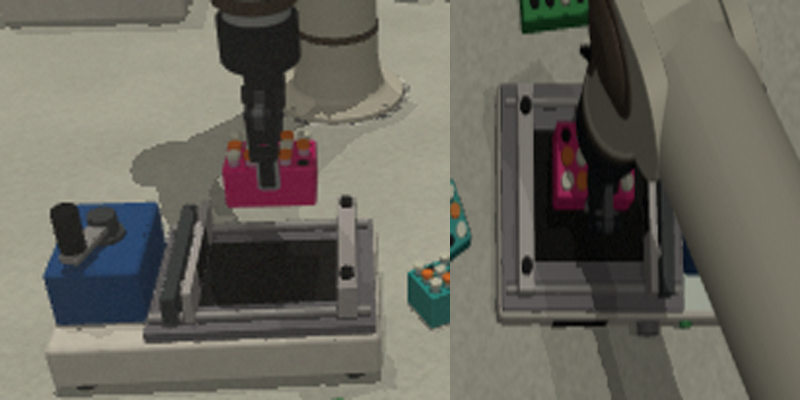

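The rack is held centrally over the tray, aligned and clear of both jaws. Lowering.

Emit:
send_rows:
  xyz:
    - [0,0,-10]
    - [0,0,-25]
    - [0,0,-42]
    - [0,0,-60]
    - [0,0,-75]
    - [0,0,-87]
    - [0,0,-93]
    - [0,0,-97]
    - [0,0,-97]
  dr:
    - [0,0,0]
    - [0,0,0]
    - [0,0,0]
    - [0,0,0]
    - [0,0,0]
    - [0,0,0]
    - [0,0,0]
    - [0,0,0]
    - [0,0,0]
  grip: [0.6,0.6,0.6,0.6,0.6,0.6,0.6,0.6,0.6]

```text
time_s: 8.25
eef_pos: [569.5, -68.9, 112.0]
ee_rot: [[1.0, -0.027, -0.0], [-0.027, -1.0, 0.0], [-0.0, -0.0, -1.0]]
contact_force: [-1.5, -0.5, -2.8]
gripper_width: 57.2
```

Emit:
send_rows:
  xyz:
    - [0,0,-2]
    - [0,0,-4]
    - [0,0,-5]
    - [0,0,-5]
  dr:
    - [0,0,0]
    - [0,0,0]
    - [0,0,0]
    - [0,0,0]
  grip: [0.6,0.6,0.6,0.6]

```text
time_s: 8.65
eef_pos: [569.5, -69.1, 107.4]
ee_rot: [[1.0, -0.027, 0.0], [-0.027, -1.0, -0.0], [0.0, 0.0, -1.0]]
contact_force: [-0.9, 1.3, -2.7]
gripper_width: 56.8
```

Emit:
send_rows:
  xyz:
    - [0,0,-1]
    - [0,0,-2]
    - [0,0,-3]
    - [0,0,-3]
  dr:
    - [0,0,0]
    - [0,0,0]
    - [0,0,0]
    - [0,0,0]
  grip: [0.6,0.6,0.6,0.6]

```text
time_s: 9.05
eef_pos: [569.7, -69.1, 106.1]
ee_rot: [[1.0, -0.027, 0.0], [-0.027, -1.0, -0.002], [0.0, 0.002, -1.0]]
contact_force: [-6.3, -1.3, 10.7]
gripper_width: 56.8
```

Contact on the tray. Releasing and rising.

Emit:
send_rows:
  xyz:
    - [0,0,0]
    - [0,0,0]
    - [0,0,0]
    - [0,0,0]
    - [0,0,8]
    - [0,0,25]
    - [0,0,50]
    - [0,0,85]
    - [0,0,125]
    - [0,0,165]
    - [0,0,195]
    - [0,0,205]
  dr:
    - [0,0,0]
    - [0,0,0]
    - [0,0,0]
    - [0,0,0]
    - [0,0,0]
    - [0,0,0]
    - [0,0,0]
    - [0,0,0]
    - [0,0,0]
    - [0,0,0]
    - [0,0,0]
    - [0,0,0]
  grip: [0,0,0,0,0,0,0,0,0,0,0,0]

```text
time_s: 10.25
eef_pos: [571.3, -68.0, 314.5]
ee_rot: [[1.0, -0.026, 0.007], [-0.026, -1.0, -0.001], [0.007, 0.001, -1.0]]
contact_force: [0.4, 0.3, -0.0]
gripper_width: 85.6
```

```bash
python3 - <<'E'
from workcell import cams,status,nets
import cv2,numpy as np
a0=cams.read_camera('scene')[:,:,::-1]
cv2.imwrite('pics/s4.png',a0)
a=a0[110:260,90:260]
b=cams.read_camera('top')[:,:,::-1];cv2.imwrite('pics/t4.png',b);b=b[120:250,250:430]
a=cv2.resize(a,(450,400),interpolation=2);b=cv2.resize(b,(350,400),interpolation=2)
cv2.imwrite('pics/p4.png',np.hstack([a,b]))
for c in('scene','top'):
  for q in('rack','grip'): print(c,q,[(np.round(d['location']).tolist(),round(d['p'],2)) for d in nets.recognise(c,q)])
s=status.observe();R=np.array(s['ee_rot']);print(np.round(s['contact_force'],1),np.round(s['eef_pos'],1),np.round(s['qpos'],1))
E
```

```text
scene rack [([592.0, -65.0, 116.0], 0.92), ([523.0, 454.0, 58.0], 0.74), ([568.0, 119.0, 45.0], 0.59)]
scene grip [([624.0, -267.0, 183.0], 0.77)]
top rack [([543.0, 120.0, 41.0], 0.82), ([494.0, 458.0, 56.0], 0.66), ([561.0, -58.0, 120.0], 0.56), ([287.0, 274.0, 1.0], 0.37)]
top grip [([548.0, -152.0, 115.0], 0.39)]
[0.3 0.1 0.1] [568.5 -69.2 307.8] [ 49.2  26.2 -60.1  95.   23.6  72.9 -17.1]
```

View pics/p4.png

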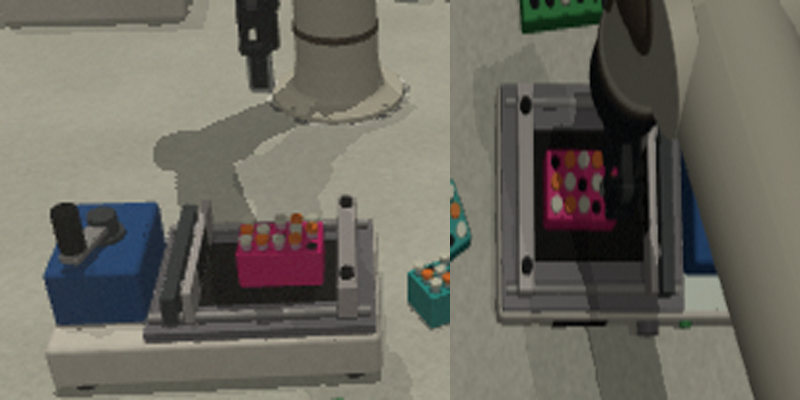

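The rack stands upright in the tray, between the jaws and parallel to them. Next is the grip position and the axis.

```bash
python3 - <<'E'
import cv2,numpy as np
from h import *
im=cv2.imread('pics/s4.png')
a=cv2.resize(im[178:222,105:155],None,fx=12,fy=12,interpolation=cv2.INTER_CUBIC)
th=np.deg2rad(-1.55);X,Y=569.1,-104.;ya=-147.5
ax=np.array([X-np.sin(th)*ya,Y+np.cos(th)*ya]);print(ax)
def circ(cx,cy,r,z,c,x,y,S,img,col):
    t=np.linspace(0,2*np.pi,60);P=np.c_[cx+r*np.cos(t),cy+r*np.sin(t),0*t+z]
    u=(proj(c,P)-[x,y]+.5)*S-.5;cv2.polylines(img,[np.round(u).astype(int)],True,col,1)
b=cv2.imread('pics/top0.png');b=cv2.resize(b[140:220,365:420],None,fx=7,fy=7,interpolation=cv2.INTER_CUBIC)
d=np.array([616.8,-265.9])-ax;print(np.linalg.norm(d),np.degrees(np.arctan2(d[1],d[0])))
g=ax+55*d/np.linalg.norm(d);print(g)
for img,c,x,y,S in((a,'scene',105,178,12),(b,'top',365,140,7)):
    circ(*g,13,199,c,x,y,S,img,(0,255,255));circ(*g,13,151,c,x,y,S,img,(0,255,0));circ(*ax,17,165,c,x,y,S,img,(255,0,255));circ(*ax,55,150,c,x,y,S,img,(255,255,0))
b=cv2.resize(b,None,fx=528/560,fy=528/560)
cv2.imwrite('pics/g.png',cv2.resize(np.hstack([a,b]),(800,440)))
E
```

```text
[ 565.11022769 -251.44602984]
53.67261699416623 -15.62254431274308
[ 618.07834507 -266.25746262]
```

View pics/g.png

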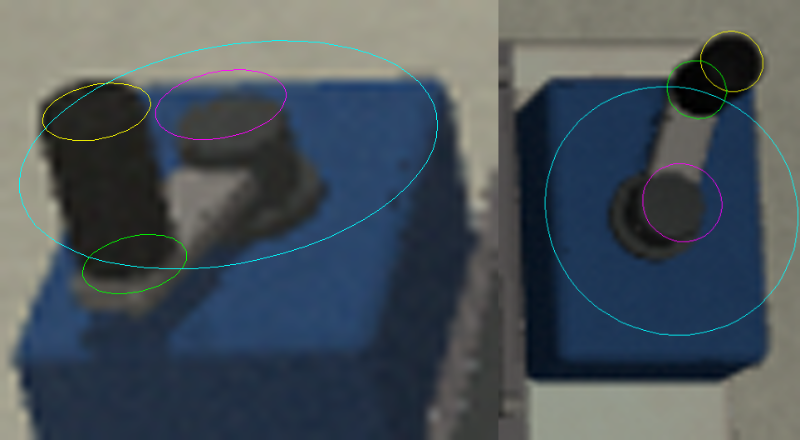

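Emit:
send_rows:
  xyz:
    - [5,-20,0]
    - [15,-55,0]
    - [24,-95,0]
    - [33,-135,0]
    - [41,-170,-10]
    - [46,-190,-30]
    - [48,-198,-50]
    - [48,-198,-65]
    - [48,-198,-70]
    - [48,-198,-70]
    - [48,-198,-70]
  dr:
    - [0,0,0]
    - [0,0,0]
    - [0,0,0]
    - [0,0,0]
    - [0,0,0]
    - [0,0,0]
    - [0,0,0]
    - [0,0,0]
    - [0,0,0]
    - [0,0,0]
    - [0,0,0]
  grip: [0.45,0.45,0.45,0.45,0.45,0.45,0.45,0.45,0.45,0.45,0.45]

```text
time_s: 11.65
eef_pos: [618.1, -265.3, 240.3]
ee_rot: [[1.0, -0.025, 0.001], [-0.025, -1.0, -0.0], [0.001, 0.0, -1.0]]
contact_force: [0.7, -0.6, 0.1]
gripper_width: 46.7
```

```bash
python3 - <<'E'
from workcell import cams,status,nets
import cv2,numpy as np
a=cams.read_camera('scene')[:,:,::-1][120:240,70:230]
b=cams.read_camera('top')[:,:,::-1];b=b[120:250,320:460]
a=cv2.resize(a,(500,375),interpolation=2);b=cv2.resize(b,(300,375),interpolation=2)
cv2.imwrite('pics/p5.png',np.hstack([a,b]))
s=status.observe();R=np.array(s['ee_rot']);print(np.round(s['contact_force'],1),np.round(s['eef_pos'],1),np.round(s['qpos'],1))
E
```

```text
[-0.1 -0.1  0.6] [ 618.3 -266.   240.8] [ 54.9  39.1 -53.1  84.7  32.   72.1  -3.3]
```

View pics/p5.png

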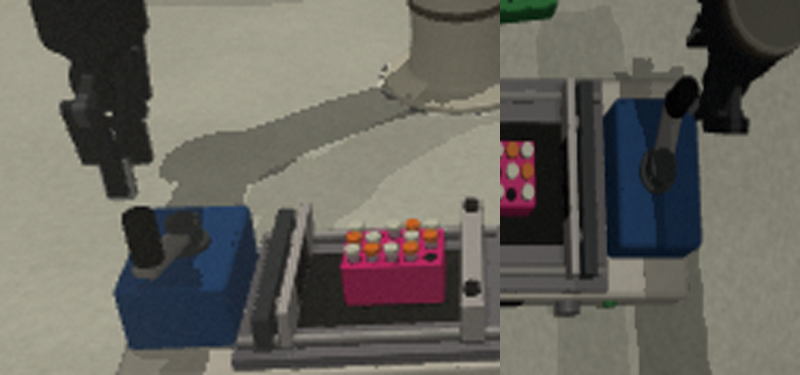

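Emit:
send_rows:
  xyz:
    - [0,0,-15]
    - [0,0,-30]
    - [0,0,-40]
    - [0,0,-48]
    - [0,0,-56]
    - [0,0,-62]
    - [0,0,-65]
    - [0,0,-65]
    - [0,0,-65]
  dr:
    - [0,0,0]
    - [0,0,0]
    - [0,0,0]
    - [0,0,0]
    - [0,0,0]
    - [0,0,0]
    - [0,0,0]
    - [0,0,0]
    - [0,0,0]
  grip: [0.45,0.45,0.45,0.45,0.45,0.45,0.45,0.45,0.45]

```text
time_s: 12.65
eef_pos: [617.8, -266.9, 174.7]
ee_rot: [[1.0, -0.027, 0.001], [-0.027, -1.0, -0.0], [0.001, 0.0, -1.0]]
contact_force: [0.0, 0.9, -0.5]
gripper_width: 46.6
```

```bash
python3 - <<'E'
from workcell import cams,status,nets
import cv2,numpy as np
a=cams.read_camera('scene')[:,:,::-1][120:240,70:230]
b=cams.read_camera('top')[:,:,::-1];b=b[120:250,320:460]
a=cv2.resize(a,(500,375),interpolation=2);b=cv2.resize(b,(300,375),interpolation=2)
cv2.imwrite('pics/p6.png',np.hstack([a,b]))
s=status.observe();R=np.array(s['ee_rot']);print(np.round(s['contact_force'],1),np.round(s['eef_pos'],1),np.round(s['qpos'],1))
E
```

```text
[-0.3 -1.1 -0.2] [ 617.8 -267.   174.9] [ 53.9  42.6 -50.8  88.   35.   66.2  -5.4]
```

View pics/p6.png

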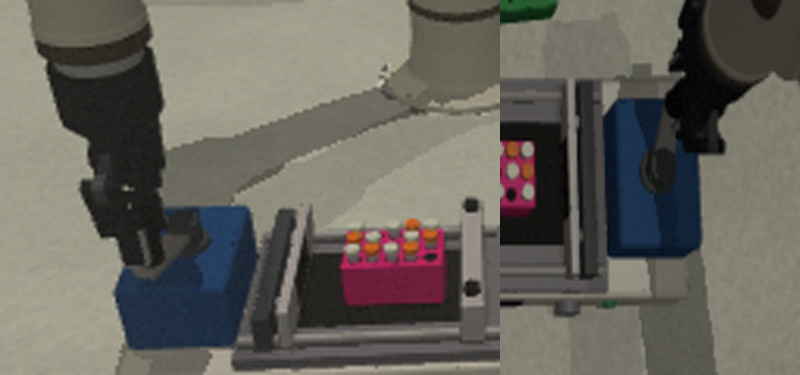

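The fingers straddle the grip with no contact. Closing on it.

Emit:
send_rows:
  xyz:
    - [0,0,0]
    - [0,0,0]
    - [0,0,0]
    - [0,0,0]
    - [0,0,0]
    - [0,0,0]
    - [0,0,0]
  dr:
    - [0,0,0]
    - [0,0,0]
    - [0,0,0]
    - [0,0,0]
    - [0,0,0]
    - [0,0,0]
    - [0,0,0]
  grip: [0.6,0.7,0.9,0.9,0.9,0.9,0.9]

```text
time_s: 13.45
eef_pos: [617.1, -267.1, 174.7]
ee_rot: [[1.0, -0.027, -0.001], [-0.027, -1.0, -0.0], [-0.001, 0.0, -1.0]]
contact_force: [-4.6, 0.3, 5.4]
gripper_width: 24.9
```

```bash
python3 - <<'E'
from workcell import cams,status,nets
import numpy as np
for i in range(3):
  s=status.observe();print(np.round(s['contact_force'],1),np.round(s['eef_pos'],1),s['gripper_width']);cams.read_camera('top')
E
```

```text
[-4.6  0.3  5.4] [ 617.1 -267.1  174.7] 24.87605435960641
[-4.1  0.5  5.8] [ 617.1 -267.1  174.7] 25.005967882017927
[-4.5  0.2  6.2] [ 617.1 -267.1  174.7] 24.425437436888803
```

```bash
cat > gen.py <<'E'
import numpy as np,sys
# usage: gen(cmd xy, axis xy, R, list of absolute angles(rad, math))
def gen(cmd,ax,R,angs):
    print([[round(ax[0]+R*np.cos(a)-cmd[0],1),round(ax[1]+R*np.sin(a)-cmd[1],1),0] for a in angs])
E
python3 - <<'E'
from gen import *
d=np.array([617.3-565.1,-267+251.5]);a0=np.arctan2(d[1],d[0]);print(a0)
st=np.cumsum([.02,.04,.06,.08]+[.1]*8)
gen((617.49,-266.96),(565.1,-251.5),55,a0-st); print(a0-st[-1])
E
```

```text
-0.2886423779862292
[[np.float64(0.0), np.float64(-1.2), 0], [np.float64(-0.7), np.float64(-3.3), 0], [np.float64(-1.9), np.float64(-6.4), 0], [np.float64(-3.8), np.float64(-10.4), 0], [np.float64(-6.6), np.float64(-15.1), 0], [np.float64(-9.9), np.float64(-19.5), 0], [np.float64(-13.6), np.float64(-23.6), 0], [np.float64(-17.7), np.float64(-27.2), 0], [np.float64(-22.1), np.float64(-30.5), 0], [np.float64(-26.9), np.float64(-33.3), 0], [np.float64(-31.9), np.float64(-35.6), 0], [np.float64(-37.1), np.float64(-37.4), 0]]
-1.288642377986229
```

Emit:
send_rows:
  xyz:
    - [0,-1.2,0]
    - [-0.7,-3.3,0]
    - [-1.9,-6.4,0]
    - [-3.8,-10.4,0]
    - [-6.6,-15.1,0]
    - [-9.9,-19.5,0]
    - [-13.6,-23.6,0]
    - [-17.7,-27.2,0]
    - [-22.1,-30.5,0]
    - [-26.9,-33.3,0]
    - [-31.9,-35.6,0]
    - [-37.1,-37.4,0]
  dr:
    - [0,0,0]
    - [0,0,0]
    - [0,0,0]
    - [0,0,0]
    - [0,0,0]
    - [0,0,0]
    - [0,0,0]
    - [0,0,0]
    - [0,0,0]
    - [0,0,0]
    - [0,0,0]
    - [0,0,0]
  grip: [0.9,0.9,0.9,0.9,0.9,0.9,0.9,0.9,0.9,0.9,0.9,0.9]

```text
time_s: 14.8
eef_pos: [582.5, -301.2, 174.8]
ee_rot: [[1.0, -0.024, 0.004], [-0.024, -1.0, 0.004], [0.004, -0.004, -1.0]]
contact_force: [2.6, 5.3, 1.4]
gripper_width: 24.7
```

```bash
python3 - <<'E'
from gen import *
np.set_printoptions(legacy='1.25')
a=-1.302-np.cumsum([.1]*12)
gen((580.39,-304.36),(565.2,-249.2),55,a); print(a[-1])
E
```

```text
[[-6.0, 0.9, 0], [-11.4, 0.3, 0], [-16.9, 0.2, 0], [-22.4, 0.6, 0], [-27.8, 1.6, 0], [-33.1, 3.1, 0], [-38.2, 5.2, 0], [-43.1, 7.7, 0], [-47.6, 10.8, 0], [-51.9, 14.2, 0], [-55.8, 18.1, 0], [-59.3, 22.3, 0]]
-2.502
```

Emit:
send_rows:
  xyz:
    - [-5.8,0.1,0]
    - [-11.4,0.2,0]
    - [-16.9,0.2,0]
    - [-22.4,0.6,0]
    - [-27.8,1.6,0]
    - [-33.1,3.1,0]
    - [-38.2,5.2,0]
    - [-43.1,7.7,0]
    - [-47.6,10.8,0]
    - [-51.9,14.2,0]
    - [-55.8,18.1,0]
    - [-59.3,22.3,0]
  dr:
    - [0,0,0]
    - [0,0,0]
    - [0,0,0]
    - [0,0,0]
    - [0,0,0]
    - [0,0,0]
    - [0,0,0]
    - [0,0,0]
    - [0,0,0]
    - [0,0,0]
    - [0,0,0]
    - [0,0,0]
  grip: [0.9,0.9,0.9,0.9,0.9,0.9,0.9,0.9,0.9,0.9,0.9,0.9]

```text
time_s: 16.0
eef_pos: [521.7, -282.9, 174.8]
ee_rot: [[1.0, -0.028, 0.002], [-0.028, -1.0, -0.001], [0.003, 0.001, -1.0]]
contact_force: [7.1, -0.5, 1.1]
gripper_width: 24.8
```

```bash
cat > an.py <<'E'
import numpy as np
from workcell import status
np.set_printoptions(legacy='1.25')
def an(ax,cmd):
    s=status.observe();p=np.array(s['eef_pos'])[:2];F=np.array(s['contact_force'])
    d=p-ax;r=d/np.linalg.norm(d);t=np.array([r[1],-r[0]])
    print('pos',p.round(1),'R',round(np.linalg.norm(d),1),'ang',round(np.arctan2(d[1],d[0]),3),'Frad',round(F[:2]@r,1),'push',round(-F[:2]@t,1),'Fz',round(F[2],1),'tor',np.round(s['ft_torque'],2),'cmd-p',np.round(np.array(cmd)-p,1))
E
python3 - <<'E'
from an import *; from gen import *
cmd=(580.39-59.3,-304.36+22.3); an((565.2,-249.2),cmd)
a=-2.502-np.cumsum([.1]*12)
gen(cmd,(565.2,-249.2),55,a); print(a[-1])
E
```

```text
pos [ 521.7 -282.9] R 55.1 ang -2.483 Frad -5.3 push 4.8 Fz 1.1 tor [-0.04 -1.3  -0.03] cmd-p [-0.6  0.8]
[[-3.1, 4.6, 0], [-5.7, 9.5, 0], [-7.7, 14.5, 0], [-9.3, 19.8, 0], [-10.4, 25.2, 0], [-10.8, 30.7, 0], [-10.8, 36.2, 0], [-10.2, 41.6, 0], [-9.0, 47.0, 0], [-7.4, 52.3, 0], [-5.2, 57.3, 0], [-2.5, 62.1, 0]]
-3.702
```

Emit:
send_rows:
  xyz:
    - [-3.1,4.6,0]
    - [-5.7,9.5,0]
    - [-7.7,14.5,0]
    - [-9.3,19.8,0]
    - [-10.4,25.2,0]
    - [-10.8,30.7,0]
    - [-10.8,36.2,0]
    - [-10.2,41.6,0]
    - [-9.0,47.0,0]
    - [-7.4,52.3,0]
    - [-5.2,57.3,0]
    - [-2.5,62.1,0]
  dr:
    - [0,0,0]
    - [0,0,0]
    - [0,0,0]
    - [0,0,0]
    - [0,0,0]
    - [0,0,0]
    - [0,0,0]
    - [0,0,0]
    - [0,0,0]
    - [0,0,0]
    - [0,0,0]
    - [0,0,0]
  grip: [0.9,0.9,0.9,0.9,0.9,0.9,0.9,0.9,0.9,0.9,0.9,0.9]

```text
time_s: 17.2
eef_pos: [517.1, -221.8, 174.6]
ee_rot: [[1.0, -0.029, -0.003], [-0.029, -1.0, -0.003], [-0.003, 0.003, -1.0]]
contact_force: [-2.9, -3.1, 9.0]
gripper_width: 24.4
```

```bash
python3 - <<'E'
from an import *; from gen import *
cmd=(518.59,-219.96); an((565.2,-249.2),cmd)
a=-3.702-np.cumsum([.1]*12)
gen(cmd,(565.4,-249.5),55,a); print(a[-1])
from scipy.optimize import least_squares
P=np.array([[617.1,-267.1],[582.5,-301.2],[521.7,-282.9],list(status.observe()['eef_pos'][:2])])
print(least_squares(lambda q:np.linalg.norm(P-q,axis=1)-55,[565,-250]))
E
```

```text
pos [ 517.1 -221.8] R 55.4 ang 2.623 Frad 1.0 push 4.1 Fz 9.0 tor [-0.74  0.28  0.01] cmd-p [1.5 1.8]
[[3.4, 4.2, 0], [7.0, 8.4, 0], [10.9, 12.2, 0], [15.3, 15.5, 0], [19.9, 18.5, 0], [24.9, 20.9, 0], [30.0, 22.8, 0], [35.3, 24.2, 0], [40.8, 25.1, 0], [46.2, 25.5, 0], [51.7, 25.2, 0], [57.2, 24.5, 0]]
-4.902
     message: `gtol` termination condition is satisfied.
     success: True
      status: 1
         fun: [ 1.116e-01  2.116e-02  6.633e-03  1.230e-01]
           x: [ 5.650e+02 -2.490e+02]
        cost: 0.014034506512432753
         jac: [[-9.447e-01  3.280e-01]
               [-3.174e-01  9.483e-01]
               [ 7.879e-01  6.159e-01]
               [ 8.694e-01 -4.941e-01]]
        grad: [-2.199e-10 -2.137e-10]
  optimality: 2.1991379550723167e-10
 active_mask: [ 0.000e+00  0.000e+00]
        nfev: 5
        njev: 5
```

```bash
python3 - <<'E'
from an import *; from gen import *
cmd=(518.59,-219.96)
a=-3.70-np.cumsum([.1]*12)
gen(cmd,(565.,-249.),55,a)
E
```

```text
[[2.9, 4.6, 0], [6.5, 8.8, 0], [10.5, 12.6, 0], [14.8, 16.0, 0], [19.4, 18.9, 0], [24.4, 21.3, 0], [29.5, 23.3, 0], [34.8, 24.7, 0], [40.2, 25.6, 0], [45.7, 26.0, 0], [51.2, 25.7, 0], [56.7, 25.0, 0]]
```

Emit:
send_rows:
  xyz:
    - [2.9,4.6,0]
    - [6.5,8.8,0]
    - [10.5,12.6,0]
    - [14.8,16.0,0]
    - [19.4,18.9,0]
    - [24.4,21.3,0]
    - [29.5,23.3,0]
    - [34.8,24.7,0]
    - [40.2,25.6,0]
    - [45.7,26.0,0]
    - [51.2,25.7,0]
    - [56.7,25.0,0]
  dr:
    - [0,0,0]
    - [0,0,0]
    - [0,0,0]
    - [0,0,0]
    - [0,0,0]
    - [0,0,0]
    - [0,0,0]
    - [0,0,0]
    - [0,0,0]
    - [0,0,0]
    - [0,0,0]
    - [0,0,0]
  grip: [0.9,0.9,0.9,0.9,0.9,0.9,0.9,0.9,0.9,0.9,0.9,0.9]

```text
time_s: 18.4
eef_pos: [573.5, -194.5, 174.6]
ee_rot: [[1.0, -0.027, -0.004], [-0.027, -1.0, -0.0], [-0.004, 0.0, -1.0]]
contact_force: [-4.0, 1.5, 9.7]
gripper_width: 24.8
```

```bash
python3 - <<'E'
from an import *; from gen import *
cmd=(575.29,-194.96); an((565.,-249.),cmd)
a=-4.9-np.cumsum([.1]*12)
gen(cmd,(565.,-249.),55,a)
E
```

```text
pos [ 573.5 -194.5] R 55.2 ang 1.416 Frad 0.9 push 4.1 Fz 9.7 tor [0.1  0.82 0.  ] cmd-p [ 1.8 -0.5]
[[5.3, -1.3, 0], [10.5, -3.1, 0], [15.5, -5.4, 0], [20.2, -8.3, 0], [24.6, -11.5, 0], [28.7, -15.2, 0], [32.4, -19.3, 0], [35.6, -23.8, 0], [38.4, -28.5, 0], [40.7, -33.5, 0], [42.5, -38.7, 0], [43.8, -44.0, 0]]
```

Emit:
send_rows:
  xyz:
    - [5.3,-1.3,0]
    - [10.5,-3.1,0]
    - [15.5,-5.4,0]
    - [20.2,-8.3,0]
    - [24.6,-11.5,0]
    - [28.7,-15.2,0]
    - [32.4,-19.3,0]
    - [35.6,-23.8,0]
    - [38.4,-28.5,0]
    - [40.7,-33.5,0]
    - [42.5,-38.7,0]
    - [43.8,-44.0,0]
  dr:
    - [0,0,0]
    - [0,0,0]
    - [0,0,0]
    - [0,0,0]
    - [0,0,0]
    - [0,0,0]
    - [0,0,0]
    - [0,0,0]
    - [0,0,0]
    - [0,0,0]
    - [0,0,0]
    - [0,0,0]
  grip: [0.9,0.9,0.9,0.9,0.9,0.9,0.9,0.9,0.9,0.9,0.9,0.9]

```text
time_s: 19.6
eef_pos: [618.6, -236.3, 174.7]
ee_rot: [[1.0, -0.025, -0.001], [-0.025, -1.0, 0.003], [-0.001, -0.003, -1.0]]
contact_force: [-0.6, 4.4, 6.8]
gripper_width: 24.7
```

```bash
python3 - <<'E'
from an import *; from gen import *
cmd=(619.09,-238.96); an((565.,-249.),cmd)
a=-6.1-np.cumsum([.1]*12)
gen(cmd,(565.,-249.),55,a)
E
```

```text
pos [ 618.6 -236.3] R 55.1 ang 0.233 Frad 0.5 push 4.4 Fz 6.8 tor [ 0.85  0.05 -0.04] cmd-p [ 0.4 -2.7]
[[0.7, -5.5, 0], [0.9, -11.0, 0], [0.5, -16.5, 0], [-0.4, -21.9, 0], [-1.8, -27.2, 0], [-3.8, -32.3, 0], [-6.3, -37.2, 0], [-9.2, -41.9, 0], [-12.6, -46.2, 0], [-16.4, -50.1, 0], [-20.6, -53.7, 0], [-25.2, -56.8, 0]]
```

Emit:
send_rows:
  xyz:
    - [0.7,-5.5,0]
    - [0.9,-11.0,0]
    - [0.5,-16.5,0]
    - [-0.4,-21.9,0]
    - [-1.8,-27.2,0]
    - [-3.8,-32.3,0]
    - [-6.3,-37.2,0]
    - [-9.2,-41.9,0]
    - [-12.6,-46.2,0]
    - [-16.4,-50.1,0]
    - [-20.6,-53.7,0]
    - [-25.2,-56.8,0]
  dr:
    - [0,0,0]
    - [0,0,0]
    - [0,0,0]
    - [0,0,0]
    - [0,0,0]
    - [0,0,0]
    - [0,0,0]
    - [0,0,0]
    - [0,0,0]
    - [0,0,0]
    - [0,0,0]
    - [0,0,0]
  grip: [0.9,0.9,0.9,0.9,0.9,0.9,0.9,0.9,0.9,0.9,0.9,0.9]

```text
time_s: 20.8
eef_pos: [594.7, -295.2, 174.8]
ee_rot: [[1.0, -0.026, 0.002], [-0.026, -1.0, 0.0], [0.002, -0.001, -1.0]]
contact_force: [5.0, -0.0, 2.5]
gripper_width: 24.4
```

```bash
python3 - <<'E'
from an import *; from gen import *
cmd=(593.89,-295.76); an((565.,-249.),cmd)
a=-7.3-np.cumsum([.1]*8)
gen(cmd,(565.,-249.),55,a)
from workcell import cams
import cv2
cv2.imwrite('pics/p7.png',cv2.resize(cams.read_camera('scene')[:,:,::-1][150:260,90:250],(800,550),interpolation=2))
E
```

```text
pos [ 594.7 -295.2] R 54.9 ang -0.999 Frad 2.7 push 4.2 Fz 2.5 tor [ 0.06 -0.98 -0.03] cmd-p [-0.9 -0.6]
[[-4.8, -2.7, 0], [-9.8, -4.8, 0], [-15.1, -6.5, 0], [-20.5, -7.6, 0], [-25.9, -8.2, 0], [-31.4, -8.2, 0], [-36.9, -7.7, 0], [-42.3, -6.6, 0]]
```

View pics/p7.png

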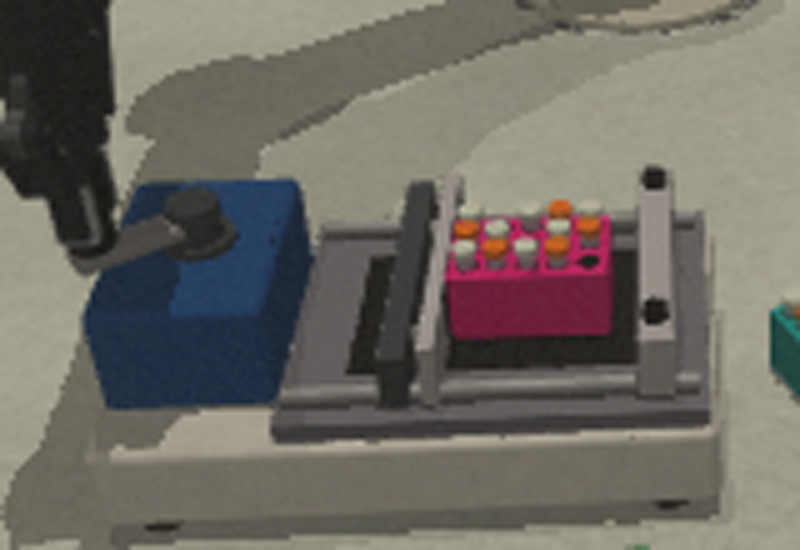

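The jaw is just reaching the rack (crop 445,300), with about 14 mm left to the fixed jaw. Free-running push is about 4.2 N. Continuing.

```bash
python3 - <<'E'
from an import *; from gen import *
cmd=(593.89,-295.76)
a=-7.3-np.cumsum([.1]*12)
gen(cmd,(565.,-249.),55,a)
E
```

```text
[[-4.8, -2.7, 0], [-9.8, -4.8, 0], [-15.1, -6.5, 0], [-20.5, -7.6, 0], [-25.9, -8.2, 0], [-31.4, -8.2, 0], [-36.9, -7.7, 0], [-42.3, -6.6, 0], [-47.5, -5.0, 0], [-52.6, -2.9, 0], [-57.5, -0.2, 0], [-62.0, 2.8, 0]]
```

Emit:
send_rows:
  xyz:
    - [-4.8,-2.7,0]
    - [-9.8,-4.8,0]
    - [-15.1,-6.5,0]
    - [-20.5,-7.6,0]
    - [-25.9,-8.2,0]
    - [-31.4,-8.2,0]
    - [-36.9,-7.7,0]
    - [-42.3,-6.6,0]
    - [-47.5,-5.0,0]
    - [-52.6,-2.9,0]
    - [-57.5,-0.2,0]
    - [-62.0,2.8,0]
  dr:
    - [0,0,0]
    - [0,0,0]
    - [0,0,0]
    - [0,0,0]
    - [0,0,0]
    - [0,0,0]
    - [0,0,0]
    - [0,0,0]
    - [0,0,0]
    - [0,0,0]
    - [0,0,0]
    - [0,0,0]
  grip: [0.9,0.9,0.9,0.9,0.9,0.9,0.9,0.9,0.9,0.9,0.9,0.9]

```text
time_s: 22.05
eef_pos: [531.9, -293.0, 174.7]
ee_rot: [[1.0, -0.027, 0.001], [-0.027, -1.0, -0.0], [0.001, 0.0, -1.0]]
contact_force: [4.7, -0.3, 5.5]
gripper_width: 24.6
```

```bash
python3 - <<'E'
from an import *; from gen import *
cmd=(531.89,-292.96); an((565.,-249.),cmd)
a=-8.5-np.cumsum([.1]*8)
gen(cmd,(565.,-249.),55,a)
E
```

```text
pos [ 531.9 -293. ] R 55.0 ang -2.216 Frad -2.6 push 3.9 Fz 5.5 tor [-0.07 -1.13  0.03] cmd-p [-0.  0.]
[[-4.2, 3.6, 0], [-8.1, 7.5, 0], [-11.5, 11.8, 0], [-14.5, 16.4, 0], [-17.0, 21.3, 0], [-19.0, 26.4, 0], [-20.5, 31.7, 0], [-21.5, 37.1, 0]]
```

Emit:
send_rows:
  xyz:
    - [-4.2,3.6,0]
    - [-8.1,7.5,0]
    - [-11.5,11.8,0]
    - [-14.5,16.4,0]
    - [-17.0,21.3,0]
    - [-19.0,26.4,0]
    - [-20.5,31.7,0]
    - [-21.5,37.1,0]
  dr:
    - [0,0,0]
    - [0,0,0]
    - [0,0,0]
    - [0,0,0]
    - [0,0,0]
    - [0,0,0]
    - [0,0,0]
    - [0,0,0]
  grip: [0.9,0.9,0.9,0.9,0.9,0.9,0.9,0.9]

```text
time_s: 22.85
eef_pos: [510.5, -257.3, 174.7]
ee_rot: [[1.0, -0.028, 0.001], [-0.028, -1.0, -0.002], [0.001, 0.002, -1.0]]
contact_force: [5.3, -4.1, 3.5]
gripper_width: 24.3
```

```bash
python3 - <<'E'
from an import *; from gen import *
cmd=(510.39,-255.86); an((565.,-249.),cmd)
a=-9.3-np.cumsum([.08]*4)
gen(cmd,(565.,-249.),55,a)
E
```

```text
pos [ 510.5 -257.3] R 55.1 ang -2.99 Frad -4.6 push 4.8 Fz 3.5 tor [-0.76 -1.3   0.04] cmd-p [-0.1  1.4]
[[-0.3, 4.4, 0], [-0.4, 8.8, 0], [-0.0, 13.2, 0], [0.7, 17.5, 0]]
```

Emit:
send_rows:
  xyz:
    - [-0.3,4.4,0]
    - [-0.4,8.8,0]
    - [0,13.2,0]
    - [0.7,17.5,0]
  dr:
    - [0,0,0]
    - [0,0,0]
    - [0,0,0]
    - [0,0,0]
  grip: [0.9,0.9,0.9,0.9]

```text
time_s: 23.25
eef_pos: [510.5, -240.7, 174.6]
ee_rot: [[1.0, -0.029, -0.0], [-0.029, -1.0, -0.003], [-0.0, 0.003, -1.0]]
contact_force: [2.5, -5.0, 6.8]
gripper_width: 24.7
```

```bash
python3 - <<'E'
from an import *; from gen import *
cmd=(511.09,-238.36); an((565.,-249.),cmd)
a=-9.62-np.cumsum([.07]*4)
gen(cmd,(565.,-249.),55,a)
E
```

```text
pos [ 510.5 -240.7] R 55.1 ang 2.99 Frad -3.2 push 4.6 Fz 6.8 tor [-1.07 -0.67  0.04] cmd-p [0.6 2.3]
[[0.8, 3.8, 0], [2.0, 7.5, 0], [3.4, 11.0, 0], [5.0, 14.5, 0]]
```

Emit:
send_rows:
  xyz:
    - [0.8,3.8,0]
    - [2.0,7.5,0]
    - [3.4,11.0,0]
  dr:
    - [0,0,0]
    - [0,0,0]
    - [0,0,0]
  grip: [0.9,0.9,0.9]

```text
time_s: 23.55
eef_pos: [513.3, -229.9, 174.6]
ee_rot: [[1.0, -0.029, -0.002], [-0.029, -1.0, -0.004], [-0.002, 0.004, -1.0]]
contact_force: [0.3, -4.3, 8.2]
gripper_width: 24.7
```

```bash
python3 - <<'E'
from an import *; from gen import *
cmd=(514.49,-227.36); an((565.,-249.),cmd)
a=-9.83-np.cumsum([.07]*4)
gen(cmd,(565.,-249.),55,a)
E
```

```text
pos [ 513.3 -229.9] R 55.1 ang 2.788 Frad -1.8 push 4.0 Fz 8.2 tor [-0.93 -0.2  -0.01] cmd-p [1.2 2.5]
[[1.6, 3.5, 0], [3.5, 6.9, 0], [5.6, 10.1, 0], [7.9, 13.2, 0]]
```

Emit:
send_rows:
  xyz:
    - [1.6,3.5,0]
    - [3.5,6.9,0]
    - [5.6,10.1,0]
  dr:
    - [0,0,0]
    - [0,0,0]
    - [0,0,0]
  grip: [0.9,0.9,0.9]

```text
time_s: 23.85
eef_pos: [518.3, -219.7, 174.5]
ee_rot: [[1.0, -0.029, -0.003], [-0.029, -1.0, -0.003], [-0.003, 0.004, -1.0]]
contact_force: [-2.7, -4.0, 10.0]
gripper_width: 24.7
```

```bash
python3 - <<'E'
from an import *; from gen import *
cmd=(520.09,-217.26); an((565.,-249.),cmd)
a=-10.04-np.cumsum([.07]*4)
gen(cmd,(565.,-249.),55,a)
E
```

```text
pos [ 518.3 -219.7] R 55.2 ang 2.582 Frad 0.2 push 4.8 Fz 10.0 tor [-0.83  0.18 -0.  ] cmd-p [1.8 2.4]
[[2.3, 3.1, 0], [4.9, 6.0, 0], [7.6, 8.7, 0], [10.5, 11.2, 0]]
```

Emit:
send_rows:
  xyz:
    - [2.3,3.1,0]
    - [4.9,6.0,0]
  dr:
    - [0,0,0]
    - [0,0,0]
  grip: [0.9,0.9]

```text
time_s: 24.05
eef_pos: [522.8, -213.4, 174.5]
ee_rot: [[1.0, -0.029, -0.004], [-0.029, -1.0, -0.003], [-0.004, 0.003, -1.0]]
contact_force: [-4.0, -3.2, 11.1]
gripper_width: 24.6
```

```bash
python3 - <<'E'
from an import *; from gen import *
cmd=(524.99,-211.26); an((565.,-249.),cmd)
a=-10.18-np.cumsum([.07]*4)
gen(cmd,(565.,-249.),55,a)
E
```

```text
pos [ 522.8 -213.4] R 55.1 ang 2.441 Frad 1.0 push 5.0 Fz 11.1 tor [-0.62  0.48 -0.06] cmd-p [2.1 2.2]
[[2.7, 2.7, 0], [5.6, 5.2, 0], [8.7, 7.5, 0], [11.9, 9.6, 0]]
```

Emit:
send_rows:
  xyz:
    - [2.7,2.7,0]
    - [5.6,5.2,0]
  dr:
    - [0,0,0]
    - [0,0,0]
  grip: [0.9,0.9]

```text
time_s: 24.25
eef_pos: [528.2, -207.9, 174.5]
ee_rot: [[1.0, -0.029, -0.005], [-0.029, -1.0, -0.003], [-0.005, 0.003, -1.0]]
contact_force: [-4.2, -2.4, 11.9]
gripper_width: 25.0
```

```bash
python3 - <<'E'
from an import *; from gen import *
cmd=(530.59,-206.06); an((565.,-249.),cmd)
a=-10.32-np.cumsum([.07]*4)
gen(cmd,(565.,-249.),55,a)
E
```

```text
pos [ 528.2 -207.9] R 55.2 ang 2.3 Frad 1.0 push 4.7 Fz 11.9 tor [-0.48  0.61 -0.03] cmd-p [2.4 1.8]
[[3.1, 2.3, 0], [6.3, 4.4, 0], [9.7, 6.2, 0], [13.2, 7.8, 0]]
```

Emit:
send_rows:
  xyz:
    - [3.1,2.3,0]
    - [6.3,4.4,0]
  dr:
    - [0,0,0]
    - [0,0,0]
  grip: [0.9,0.9]

```text
time_s: 24.45
eef_pos: [534.2, -203.2, 174.5]
ee_rot: [[1.0, -0.029, -0.006], [-0.029, -1.0, -0.003], [-0.006, 0.003, -1.0]]
contact_force: [-5.5, -2.1, 14.4]
gripper_width: 24.9
```

```bash
python3 - <<'E'
from an import *; from gen import *
cmd=(536.89,-201.66); an((565.,-249.),cmd)
a=-10.46-np.cumsum([.07]*4)
gen(cmd,(565.,-249.),55,a)
from workcell import cams
import cv2
cv2.imwrite('pics/p8.png',cv2.resize(cams.read_camera('scene')[:,:,::-1][150:260,90:250],(800,550),interpolation=2))
E
```

```text
pos [ 534.2 -203.2] R 55.2 ang 2.164 Frad 1.3 push 5.7 Fz 14.4 tor [-0.46  0.89 -0.05] cmd-p [2.7 1.6]
[[3.4, 1.8, 0], [6.9, 3.4, 0], [10.5, 4.8, 0], [14.2, 5.9, 0]]
```

View pics/p8.png

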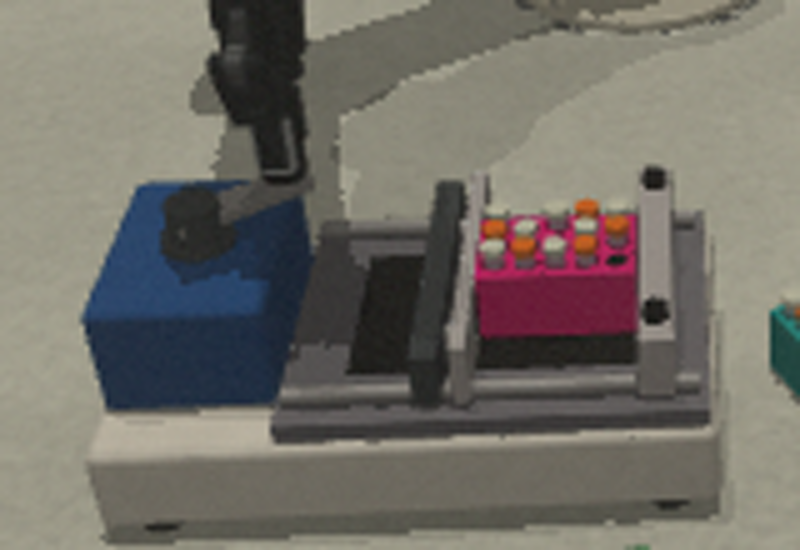

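The rack now meets the fixed jaw (crop 637,270) and the push is starting to rise. Taking single small steps.

Emit:
send_rows:
  xyz:
    - [3.4,1.8,0]
  dr:
    - [0,0,0]
  grip: [0.9]

```text
time_s: 24.6
eef_pos: [537.1, -201.4, 174.5]
ee_rot: [[1.0, -0.029, -0.006], [-0.029, -1.0, -0.003], [-0.006, 0.003, -1.0]]
contact_force: [-6.9, -1.6, 14.9]
gripper_width: 24.5
```

```bash
python3 - <<'E'
from an import *; from gen import *
cmd=(540.29,-199.86); an((565.,-249.),cmd)
E
```

```text
pos [ 537.1 -201.4] R 55.2 ang 2.1 Frad 2.1 push 6.8 Fz 14.9 tor [-0.39  1.13 -0.01] cmd-p [3.2 1.5]
```

Emit:
send_rows:
  xyz:
    - [3.5,1.6,0]
  dr:
    - [0,0,0]
  grip: [0.9]

```text
time_s: 24.7
eef_pos: [540.4, -199.6, 174.4]
ee_rot: [[1.0, -0.029, -0.007], [-0.029, -1.0, -0.003], [-0.007, 0.003, -1.0]]
contact_force: [-7.4, -1.2, 15.9]
gripper_width: 24.7
```

```bash
python3 - <<'E'
from an import *
cmd=(543.79,-198.26); an((565.,-249.),cmd)
E
```

```text
pos [ 540.4 -199.6] R 55.2 ang 2.033 Frad 2.2 push 7.2 Fz 15.9 tor [-0.26  1.36 -0.03] cmd-p [3.4 1.4]
```

Emit:
send_rows:
  xyz:
    - [2.8,1.1,0]
    - [2.8,1.1,0]
  dr:
    - [0,0,0]
    - [0,0,0]
  grip: [0.9,0.9]

```text
time_s: 24.9
eef_pos: [543.5, -198.2, 174.4]
ee_rot: [[1.0, -0.028, -0.007], [-0.028, -1.0, -0.002], [-0.007, 0.002, -1.0]]
contact_force: [-7.8, -1.0, 14.6]
gripper_width: 24.5
```

```bash
python3 - <<'E'
from an import *
from workcell import cams
cmd=(546.59,-197.16)
for i in range(3): an((565.,-249.),cmd); cams.read_camera('top')
E
```

```text
pos [ 543.5 -198.2] R 55.2 ang 1.972 Frad 2.2 push 7.6 Fz 14.6 tor [-0.26  1.14 -0.02] cmd-p [3.1 1. ]
pos [ 543.5 -198.2] R 55.2 ang 1.972 Frad 1.9 push 5.8 Fz 14.9 tor [-0.19  1.1  -0.07] cmd-p [3.1 1. ]
pos [ 543.5 -198.2] R 55.2 ang 1.971 Frad 2.0 push 5.5 Fz 14.6 tor [-0.2  1.1  0. ] cmd-p [3.1 1. ]
```

Push was about 3.5 N above free running while moving, and about 0.28 rad past contact (about 40 N by the spring rate), so I stop here. I'll relax the arm's wind-up, open, and rise.

Emit:
send_rows:
  xyz:
    - [-1,-0.3,0]
    - [-2,-0.6,0]
    - [-2.5,-0.8,0]
    - [-2.5,-0.8,0]
    - [-2.5,-0.8,0]
    - [-2.5,-0.8,0]
    - [-2.5,-0.8,0]
    - [-2.5,-0.8,0]
  dr:
    - [0,0,0]
    - [0,0,0]
    - [0,0,0]
    - [0,0,0]
    - [0,0,0]
    - [0,0,0]
    - [0,0,0]
    - [0,0,0]
  grip: [0.9,0.9,0.9,0.7,0.55,0.45,0.45,0.45]

```text
time_s: 25.85
eef_pos: [543.2, -198.0, 173.6]
ee_rot: [[1.0, -0.027, -0.002], [-0.027, -1.0, 0.0], [-0.002, -0.0, -1.0]]
contact_force: [-1.0, 0.1, -0.3]
gripper_width: 46.7
```

Emit:
send_rows:
  xyz:
    - [0,0,5]
    - [0,0,15]
    - [0,0,30]
    - [0,0,50]
    - [0,0,75]
    - [0,0,105]
    - [0,0,135]
    - [0,0,160]
    - [-5,-30,170]
    - [-10,-70,170]
    - [-10,-110,170]
    - [-10,-130,170]
  dr:
    - [0,0,0]
    - [0,0,0]
    - [0,0,0]
    - [0,0,0]
    - [0,0,0]
    - [0,0,0]
    - [0,0,0]
    - [0,0,0]
    - [0,0,0]
    - [0,0,0]
    - [0,0,0]
    - [0,0,0]
  grip: [0.45,0.45,0.45,0.45,0.45,0.45,0.45,0.45,0.45,0.45,0.45,0.45]

```text
time_s: 27.05
eef_pos: [533.1, -332.6, 345.5]
ee_rot: [[0.999, -0.032, 0.001], [-0.032, -0.999, -0.002], [0.001, 0.002, -1.0]]
contact_force: [-0.2, 0.3, -0.4]
gripper_width: 46.8
```

```bash
python3 - <<'E'
from workcell import cams,status,nets
import cv2,numpy as np
from h import *
a=cams.read_camera('scene')[:,:,::-1];b=cams.read_camera('top')[:,:,::-1];cv2.imwrite('pics/s9.png',a);cv2.imwrite('pics/t9.png',b)
cv2.imwrite('pics/p9.png',np.hstack([cv2.resize(a[150:260,90:250],(450,310),interpolation=2),cv2.resize(b[130:245,265:425],(350,310),interpolation=2)]))
cv2.imwrite('pics/p10.png',cv2.resize(np.hstack([a,b]),(800,300)))
print(np.round(status.observe()['contact_force'],1))
E
```

```text
[-0.4  0.7 -0.6]
```

View pics/p9.png

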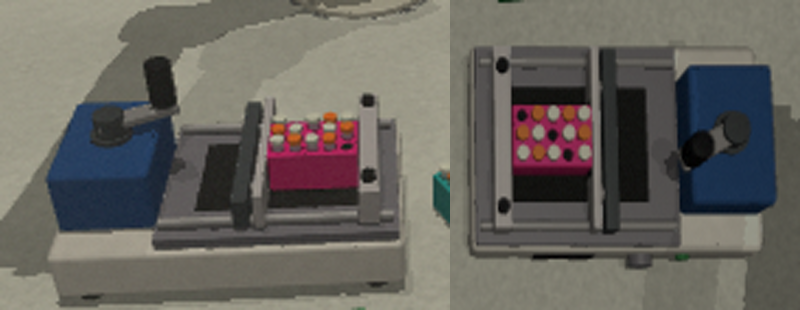

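View pics/p10.png

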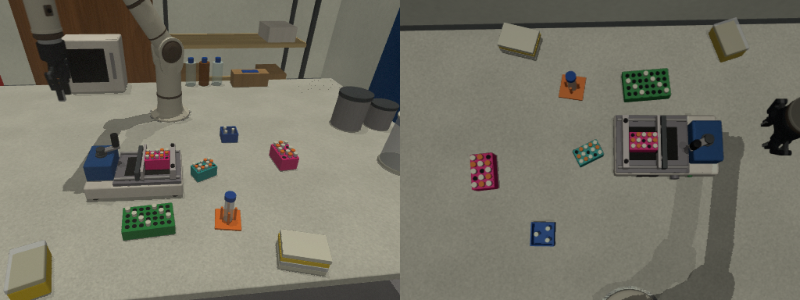

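```bash
python3 - <<'E'
from h import *
print(unproj('top',[(377.9,185.6)],199), proj('top',[[543.5,-200.5,199]]),proj('scene',[[543.5,-200.5,199]]))
im=cv2.imread('pics/t9.png')[165:205,355:400];im=cv2.resize(im,None,fx=12,fy=12,interpolation=2)
u=(proj('top',[[543.5,-200.5,199]])[0]-[355,165]+.5)*12-.5
cv2.circle(im,tuple(int(v) for v in u),62,(0,255,255),1);cv2.imwrite('pics/g2.png',im)
E
```

```text
[[ 537.85820367 -193.120126    199.        ]] [[380.95786649 183.08895679]] [[145.0435342  172.28670435]]
```

View pics/g2.png

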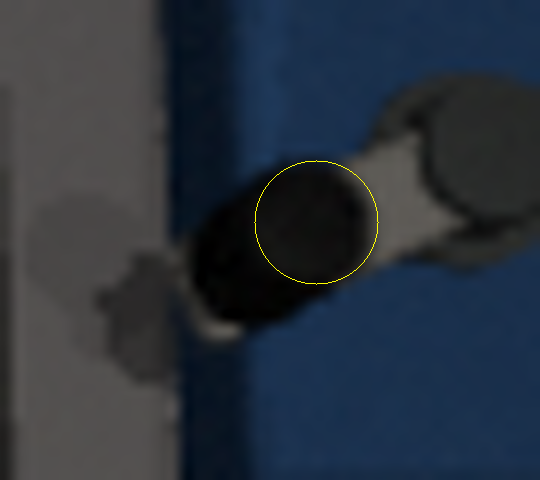

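```bash
python3 -c "
from workcell import env
print(env.finish_job())"
```

```text
the job is handed in; nothing more can be done
None
```

I put the small pink rack upright and lengthwise in the shaker tray, clamped it with the crank and handed the job in at about 27 s. `finish_job` gives no verdict.

**Winding:** I wound the crank clockwise about 10.3 rad in one grip, at about 1 rad/s and in smaller steps near the end. Free running took about 4.3 N at the grip. I stopped at 7.6 N, about 3.3 N above that, and roughly 0.28 rad past the first rise. The push puts the squeeze at about 33 N and the spring rate at about 40 N; the squeeze itself can't be read directly.

**Last checks:**
- **Rack:** the pictures show it standing square between both jaws.
- **Crank:** the grip is within about 2 mm of where I let go of it, with no sign of turning back.
- **Gripper:** it is clear of everything and reads no contact force.
- **Other things on the bench:** they look unmoved in both camera views.

**Disagreements:**
- **Grip circle:** its measured centre was about 2.5 mm off my image estimate, so I corrected it during the first turn.
- **Push after stopping:** it settled to about 5.5 N, which I put down to gearbox friction.
- **Upward force while gripping:** I saw up to 16 N on the tool, and it went away when I let go.

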